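# Clear and hold open the self-closing rivet box

## Task

I need rivets out of the green box, but its lid springs shut and the steel paperweight is standing on it. Take the paperweight off, set it upright on the middle of the tan leather stack and let go of it; then lift the lid of the box and hold it 60 degrees open from shut (about two thirds of the way to upright). Finish while still holding the lid steady there, so that I can reach in; do not let it go, and leave the navy stack, the taupe stack and the punch near the front edge of the board where they are.

Things in the scene. Friction and masses are not known exactly. Their poses are not given: they have to be found in the camera images.
- rivet_box: green sheet-steel box with brass rivets in it, 150 (x) x 170 (y) x 70 mm high without its lid, fixed to the board (the press swing arm stands over the right edge of the board, beyond y = -0.33 m: steer clear of it from the start). Origin: centre of its underside. Its front with the card frame faces -x of its own frame; the lid is hinged along its back (+x) rim. The top of the shut lid is 74 mm above the origin
- lid (a joint): opening angle of the box's lid in rad: 0 shut, 1.047 is 60 degrees, 1.7 the stop. The lid (4 mm thick, 154 x 176 mm) falls and is sprung shut from every angle; lifting it at its knob takes about 2 to 3 N
- lid_knob (a point): centre of the black knob near the lid's front edge: an upright cylinder 22 mm in diameter and 24 mm high on a short stem 12 mm in diameter, this point 23 mm above the lid's top, knob's top 34 mm above the lid's top; it moves with the lid. 132 mm in front of the hinge line and 27 mm above it when shut. Pinched along the hinge line (box y) it can turn between the fingers as the lid swings
- lid_hinge (a point): middle of the lid's hinge line, which runs along the box's y axis at 77 mm behind the box's origin and 70 mm above it; the lid's front edge moves up and back (+x of the box) as it opens. Axes as those of the box
- weight: steel paperweight, 0.6 kg, block 50 x 62 x 22 mm with a turned light-wood knob in its middle, 20 mm in diameter, from 22 to 48 mm above its underside. Origin: centre of its underside, z up. It starts standing on the shut lid behind the lid's black knob
- tan_stack: loose tied stack of tan leather pieces, 93 (x) x 60 (y) mm, flat top 19 mm above the board (its rubber band stands 2 mm higher and gives way). Origin: centre of its underside, on the board
- taupe_stack: loose tied stack of grey-brown leather pieces, 108 x 65 x 14 mm, a bystander. Origin: centre of its underside
- navy_stack: loose tied oval stack of navy-blue leather pieces, 83 x 50 x 19 mm, a bystander. Origin: centre of its underside
- punch: dark steel hand punch lying on the board near its front edge, 104 mm long (y) and 12 mm thick, a bystander. Origin: centre of its underside
Mind the look-alikes: they are no part of the job. There is more than one size of the weight; the job needs the middle-sized.

How it is judged:
On the way:
1. the paperweight stands on the middle of the tan stack, let go, with the lid still shut (horizontal distance between weight and tan_stack below 0.02 m and z of weight in the frame of tan_stack between 0.016 and 0.026 m and angle between weight's own z axis and vertical below 0.15 rad and linear speed of weight below 0.02 m/s and contact force between the fingers and weight below 0.1 N and value of joint lid below 0.1 rad), for 0.2 s.
At the end, for the whole second after the job is handed in: The fingers hold the lid 60 degrees open (within 8 degrees: 0.908 to 1.187 rad), still to 0.1 rad/s, with over 0.5 N on the fingers; the paperweight stands upright, let go, on the tan stack, centre within 22 mm of the stack's (20 mm when set down), clear of the box (value of joint lid between 0.908 and 1.187 rad and velocity of joint lid between -0.1 and 0.1 rad/s and contact force between the fingers and rivet_box above 0.5 N and contact force between weight and rivet_box below 0.1 N and horizontal distance between weight and tan_stack below 0.022 m and z of weight in the frame of tan_stack between 0.016 and 0.026 m and angle between weight's own z axis and vertical below 0.15 rad and contact force between the fingers and weight below 0.1 N); the arm keeps its last pose, push and grip.
It fails at once if the lid is opened with the paperweight on it (value of joint lid above 0.15 rad and contact force between weight and rivet_box above 0.2 N).
It fails at once if the paperweight is tipped over (angle between weight's own z axis and vertical above 0.6 rad).
It fails at once if the tan stack is shoved away (distance of tan_stack from where it was at the start of the episode above 0.05 m).
It fails at once if the navy stack, the taupe stack or the punch is displaced (distance of any of navy_stack, taupe_stack, punch from where it was at the start of the episode above 0.03 m).
It also fails if it takes over 58 s, if anything falls off the work surface, if the arm or the gripper's body presses on something with over 40 N, if the wrist force passes 120 N, or if a joint passes its speed limit or range.

## Robot

A 7-joint arm with a two-finger parallel gripper is mounted at the origin on a cart in front of the work surface, level with it; the furniture and walls round the work are solid. World frame = base frame: x ahead of the robot, y to its left, z up, the work surface at z = 0. Lengths are in m, angles in rad, forces in N, time in s.
With the tool pointing down it reaches from about 0.425 to 1.025 m from the base axis. Payload 3.6 kg.
Tool frame: the origin (TCP) lies midway between the tips of the shut fingers; the grasp point (between the pads) lies 19 mm behind it (ctrl.grip_point_offset is the distance from the TCP to the grasp point, in m); z points along the fingers, x is the direction in which the jaws open and shut, and the axes are right-handed (so a half turn about z gives the same grasp; the last joint's range is limited). The gripper opens to 85 mm and grips with 20 to 120 N. Pads are 22 mm wide; open, the fingers measure 114 mm over their backs; the gripper's body (76 mm by 85 mm) begins 54 mm behind the grasp point. The pads swing forward as they close: fully open they stand 13 mm farther back than shut.
Start: joints at [-0.093, 0.591, 0.048, 1.609, -0.033, 0.943, -0.034], TCP at [0.725, 0, 0.231] pointing down, gripper open.
Joint ranges: [-2.69, 2.69], [-0.47, 2.24], [-1.27, 1.36], [0.19, 2.51], [-1.53, 4.68], [0.08, 2.07], [-3.09, 3.09]. Speed limits (rad/s): [2.57, 2.57, 3.14, 3.14, 3.14, 3.14, 3.14].

## Interface

Orientations are given as a unit quaternion [x, y, z, w].
In Python, from cell import ctrl gives the robot as it stands. Calls block until the motion is done:
- ctrl.move_to(position, orientation): joint-space move of the TCP to a pose.
- ctrl.servo_line(position, vel=0.15, rot=None, contact_N=None): straight line of the TCP; rot=None keeps the orientation; vel is the mean speed in m/s. With contact_N (N) it stops when the force on the tool has changed by that much, and returns True; else False.
- ctrl.move_j(angles): joint-space move.
- ctrl.set_gripper(opening, newtons=None): opening from 0.0 (shut) to 1.0 (fully open); newtons is the grip in N (None keeps the last); returns when the fingers have stopped.
- ctrl.pause(seconds).
- ctrl.ik(position, orientation): joint angles nearest the present ones, or None.
- ctrl.camera(name): name is "scene" or "side" or "wrist"; returns the picture (420x560x3 uint8, red, green, blue); there is no depth.
- ctrl.get_calibration(name): a dict with "K" (3x3 intrinsics, pixels), "position" and "orientation" of the camera in the world. Camera axes: x right, y down, z forward; pixel columns grow to the right and rows downward; lengths in m; the calibration is good to about 2 mm. The wrist camera is an equidistant fisheye: a pixel r from the principal point sees the ray r / f radians off the axis. A picture is of the moment at which its call begins: read the wrist's pose just before it. get_calibration takes no time and is no camera call; for the wrist camera it gives the pose at the moment of the call.
A pose or a line that the arm cannot do raises ctrl.MotionError and nothing moves.
- ctrl.job_done(): hands the job in, once; it reports no verdict.
Trained networks look in the newest picture that a camera, given by its name, has taken for a name from the list of things; names that differ only in an ending like _2 or _b are one class to them, and where a whole thing is asked for, a point or a joint stands for the part that bears it (a point fixed in the world has none). Each returns a list of dicts, best first, with "p" (0 to 1); they miss things now and then, are a little off and sometimes report something else, mostly with a low value. They report only what shows in the picture. A call takes as long as a camera call. They do not tell look-alikes from the thing itself.
- ctrl.find_in(name, camera): "uv" ([column, row] in pixels, amid what is visible of it).
- ctrl.outline_of(name, camera): "mask" (420x560 bool, what is visible of it) and "uv" ([column, row] in pixels, amid what is visible of it).
Readings, each from a call of its own:
- ctrl.current_time(): time.
- ctrl.current_qpos(): joint angles.
- ctrl.current_qd(): joint speeds.
- ctrl.current_joint_torque(): joint torques, N m.
- ctrl.current_tcp_pos(): TCP position.
- ctrl.current_eef_rot(): TCP orientation.
- ctrl.current_wrist_force(): force on the tool from outside, world axes, zero at the start.
- ctrl.current_torque(): the same for the moment, N m.
- ctrl.current_grip_width(): opening from 0.0 (shut) to 1.0 (fully open).
Only numpy, scipy, OpenCV 4.12 (cv2) and the standard library are available. Lean on these libraries where they do the work, as an engineer would, in place of code of your own. Each camera call takes 0.05 s, during which the arm holds its last target.

## Working session

There is one attempt and no reset: what is moved stays moved. The work goes in short steps, each a Python script; the robot and the scene stay as the last script left them, time stands still between calls to the robot, and variables do not carry over. Pictures are saved under pics/ and viewed, and the job is handed in when it is done.

```bash
ls; mkdir -p pics
python3 - <<'E'
from cell import ctrl
import cv2
for n in ["scene","side","wrist"]:
    im=ctrl.camera(n); cv2.imwrite(f"pics/{n}0.png",im[:,:,::-1])
    c=ctrl.get_calibration(n); print(n,c)
    for t in ["rivet_box","lid_knob","weight","tan_stack","taupe_stack","navy_stack","punch","lid_hinge"]:
        try:
            print(t,[(round(d["p"],2),[round(float(x)) for x in d["uv"]]) for d in ctrl.find_in(t,n)])
        except Exception as e: print(t,e)
print(ctrl.current_time(), ctrl.current_eef_rot(), ctrl.grip_point_offset)
E
```

```text
pics
scene {'K': array([[500.9448864 ,   0.        , 281.48374408],
       [  0.        , 500.9448864 , 212.17204068],
       [  0.        ,   0.        ,   1.        ]]), 'position': array([-0.10366033,  0.63816366,  0.86878896]), 'orientation': array([-0.35788209,  0.83895525, -0.37911145,  0.15604168])}
rivet_box [(0.91, [276, 223]), (0.2, [266, 202])]
lid_knob [(0.92, [277, 214])]
weight [(0.74, [170, 254]), (0.73, [225, 269]), (0.59, [266, 199])]
tan_stack [(0.83, [190, 299])]
taupe_stack [(0.71, [275, 225])]
navy_stack [(0.68, [316, 178]), (0.28, [276, 222])]
punch [(0.58, [290, 303])]
lid_hinge [(0.63, [273, 223])]
side {'K': array([[535.97367652,   0.        , 276.13976628],
       [  0.        , 535.97367652, 209.90704137],
       [  0.        ,   0.        ,   1.        ]]), 'position': array([0.20787084, 0.78801034, 0.81925356]), 'orientation': array([-0.16739575,  0.90042005, -0.39399911,  0.07737639])}
rivet_box [(0.89, [261, 217])]
lid_knob [(0.64, [264, 204]), (0.6, [220, 328])]
weight [(0.8, [162, 286]), (0.77, [245, 190]), (0.75, [237, 280])]
tan_stack [(0.86, [222, 331])]
taupe_stack [(0.78, [352, 165])]
navy_stack [(0.89, [270, 154])]
punch [(0.51, [325, 287])]
lid_hinge [(0.92, [262, 216])]
wrist {'K': array([[325.1922621 ,   0.        , 275.26069936],
       [  0.        , 325.1922621 , 210.1917102 ],
       [  0.        ,   0.        ,   1.        ]]), 'position': array([0.72454482, 0.07894262, 0.37330271]), 'orientation': array([ 9.87509651e-01, -2.93322604e-04,  8.10871118e-05,  1.57558235e-01])}
rivet_box [(0.78, [116, 149])]
lid_knob [(0.81, [101, 181])]
weight [(0.88, [112, 29]), (0.83, [134, 178])]
tan_stack []
taupe_stack [(0.68, [78, 317])]
navy_stack [(0.71, [206, 324]), (0.68, [80, 317])]
punch [(0.63, [21, 88])]
lid_hinge [(0.64, [120, 151]), (0.32, [134, 180])]
1.35 [ 1.00000000e+00 -2.95933285e-06  1.82074056e-06  2.39847874e-06] 0.0187
```

View pics/scene0.png

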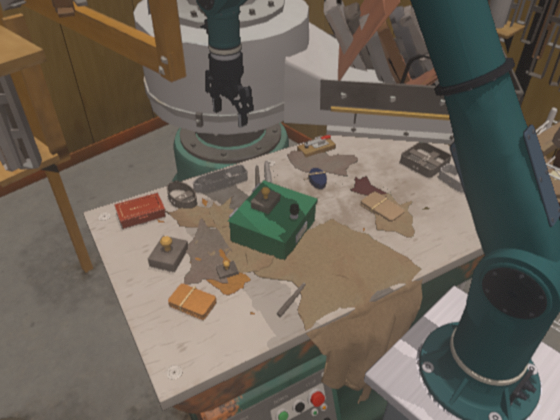

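View pics/side0.png

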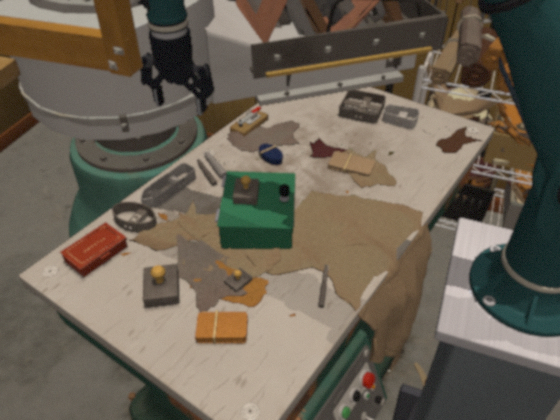

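View pics/wrist0.png

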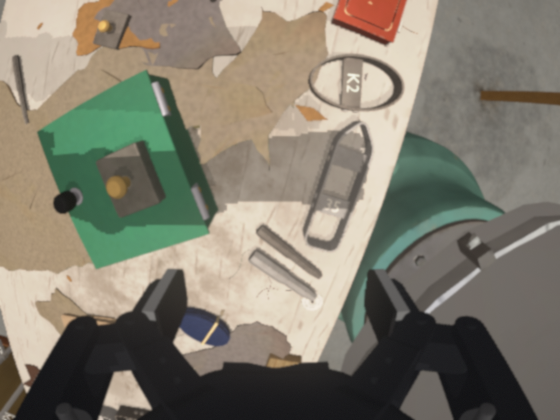

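```bash
cat > h.py <<'E'
import numpy as np, cv2
from scipy.spatial.transform import Rotation as R
from scipy.optimize import least_squares
def proj(c,P,wrist=False):
    P=np.atleast_2d(P); K=c["K"]
    q=R.from_quat(c["orientation"]).inv().apply(P-c["position"])
    if wrist:
        r=np.linalg.norm(q[:,:2],axis=1); th=np.arctan2(r,q[:,2])
        n=q[:,:2]/np.maximum(r,1e-9)[:,None]*th[:,None]
    else: n=q[:,:2]/q[:,2:]
    return n*[K[0,0],K[1,1]]+[K[0,2],K[1,2]]
def ray(c,uv,wrist=False):
    K=c["K"]; n=(np.array(uv,float)-[K[0,2],K[1,2]])/[K[0,0],K[1,1]]
    if wrist:
        t=np.linalg.norm(n); d=np.r_[n/max(t,1e-9)*np.sin(t),np.cos(t)]
    else: d=np.r_[n,1]
    return c["position"],R.from_quat(c["orientation"]).apply(d)
def onz(c,uv,z,wrist=False):
    p,d=ray(c,uv,wrist); return p+d*(z-p[2])/d[2]
E
python3 - <<'E'
from cell import ctrl
from h import *
import pickle
sv={}
for n in ["scene","side","wrist"]:
    c=ctrl.get_calibration(n); im=ctrl.camera(n); w=n=="wrist"
    sv[n]=(c,im)
    for t,z in [("weight",.04),("tan_stack",.019),("taupe_stack",.014),("navy_stack",.019),("punch",.012),("rivet_box",.07),("lid_knob",.097)]:
        for d in ctrl.outline_of(t,n):
            if d["p"]<.4: continue
            u=d["uv"]; m=d["mask"]; ys,xs=np.nonzero(m)
            sv[(n,t,len([k for k in sv if k[:2]==(n,t)]))]=m
            cen=(xs.mean(),ys.mean())
            print(n,t,round(d["p"],2),np.round(cen),m.sum(),np.round(onz(c,cen,z,w),3))
pickle.dump(sv,open("sv.pkl","wb"))
a=cv2.resize(sv["scene"][1][150:330,110:330],None,fx=3.4,fy=3.4,interpolation=2)
b=cv2.resize(sv["side"][1][150:350,130:360],None,fx=3.2,fy=3.0,interpolation=2)
cv2.imwrite("pics/cs.png",a[:,:,::-1]);cv2.imwrite("pics/cd.png",b[:,:,::-1])
w=cv2.resize(sv["wrist"][1][50:290,20:240],None,fx=2.5,fy=2.5,interpolation=2)
cv2.imwrite("pics/cw.png",w[:,:,::-1])
E
```

```text
scene weight 0.83 [264. 201.] 485 [ 0.623 -0.015  0.04 ]
scene weight 0.83 [168. 253.] 1037 [0.639 0.268 0.04 ]
scene weight 0.6 [226. 270.] 308 [0.507 0.205 0.04 ]
scene tan_stack 0.65 [192. 301.] 1086 [0.504 0.303 0.019]
scene taupe_stack 0.85 [382. 207.] 716 [ 0.417 -0.241  0.014]
scene navy_stack 0.6 [317. 178.] 326 [ 0.613 -0.205  0.019]
scene punch 0.76 [290. 301.] 206 [0.366 0.148 0.012]
scene rivet_box 0.78 [273. 222.] 4378 [0.527 0.045 0.07 ]
scene lid_knob 0.7 [275. 215.] 2905 [0.52  0.047 0.097]
scene lid_knob 0.56 [273. 223.] 4140 [0.504 0.067 0.097]
side weight 0.83 [161. 285.] 1490 [0.646 0.271 0.04 ]
side weight 0.61 [238. 279.] 455 [0.518 0.207 0.04 ]
side tan_stack 0.63 [222. 327.] 1627 [0.508 0.302 0.019]
side taupe_stack 0.58 [351. 164.] 790 [ 0.42  -0.245  0.014]
side navy_stack 0.87 [270. 153.] 392 [ 0.618 -0.208  0.019]
side punch 0.78 [323. 288.] 215 [0.366 0.147 0.012]
side punch 0.71 [271. 153.] 401 [ 0.618 -0.217  0.012]
side rivet_box 0.75 [259. 213.] 5034 [0.539 0.053 0.07 ]
side lid_knob 0.65 [259. 203.] 3799 [0.536 0.053 0.097]
wrist weight 0.92 [131. 179.] 3334 [0.562 0.007 0.04 ]
wrist weight 0.88 [112.  29.] 1077 [0.546 0.178 0.04 ]
wrist taupe_stack 0.8 [ 86. 318.] 366 [ 0.427 -0.218  0.014]
wrist taupe_stack 0.54 [121. 173.] 17608 [0.537 0.009 0.014]
wrist navy_stack 0.87 [204. 327.] 1330 [ 0.626 -0.208  0.019]
wrist punch 0.58 [20. 85.] 470 [0.376 0.14  0.012]
wrist rivet_box 0.82 [128. 170.] 20002 [0.575 0.023 0.07 ]
wrist lid_knob 0.94 [121. 173.] 17771 [0.58  0.025 0.097]
```

View pics/cs.png

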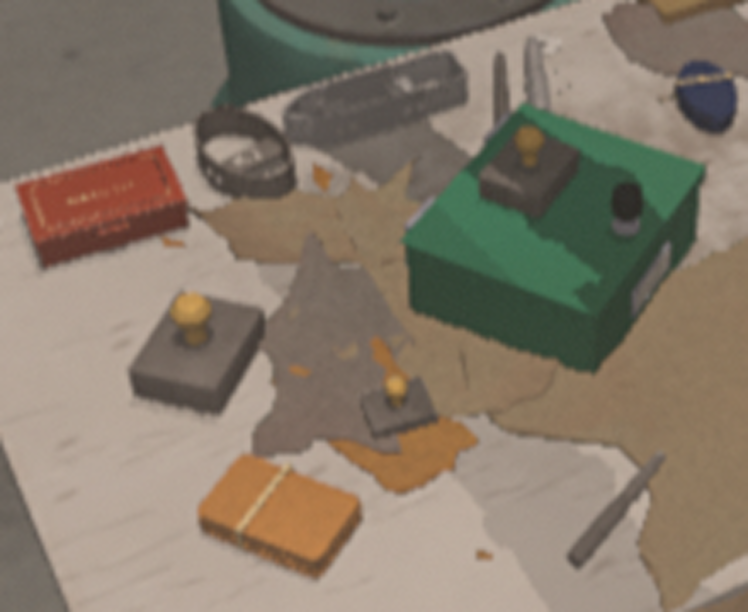

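View pics/cd.png

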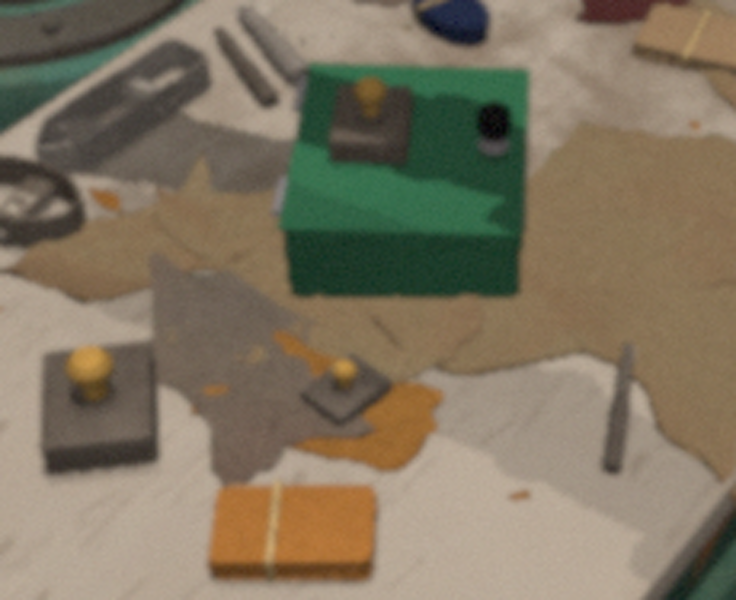

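View pics/cw.png

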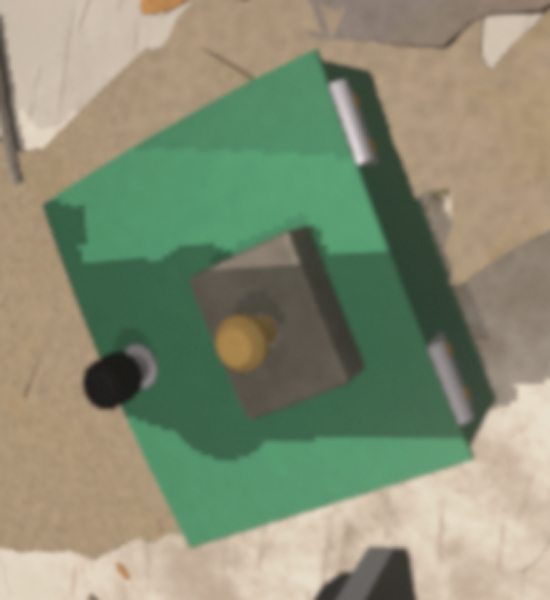

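```bash
cat > fit.py <<'E'
from h import *; import pickle
sv=pickle.load(open("sv.pkl","rb"))
def un(n,p):
    p=np.array(p,float)
    if n=="scene": return p/3.4+[110,150]-.35
    if n=="side": return p/[3.2,3.0]+[130,150]-.33
    return p/2.5+[20,50]-.3
def fit(obs,pts,x0):  # pts local Nx3, obs {cam:{idx:uv}}
    def world(x): return R.from_euler('z',x[2]).apply(pts)+[x[0],x[1],0]
    def res(x,only=None):
        W=world(x); o=[]
        for n,d in obs.items():
            if only and n!=only: continue
            pr=proj(sv[n][0],W,n=="wrist")
            for i,u in d.items(): o.append((pr[i]-un(n,u)))
        return np.ravel(o)
    for n in list(obs)+[None]:
        s=least_squares(lambda x:res(x,n),x0); print(n,np.round(s.x,4),"rms",round(float(np.sqrt(np.mean(s.fun**2))),2))
    return s.x
a,b=.077,.088
lid=np.array([[-a,b,.074],[a,b,.074],[a,-b,.074],[-a,-b,.074]])
print("box");bx=fit({"wrist":dict(enumerate([(45,203),(317,50),(472,457),(190,547)])),
 "scene":dict(enumerate([(590,328),(408,240),(528,105),(705,172)])),
 "side":dict(enumerate([(518,232),(285,230),(312,67),(528,70)]))},lid,[.55,.02,.3])
kn=np.array([[0,0,.074+.034]])
for n,p in [("wrist",(105,382)),("scene",(627,193)),("side",(493,113))]:
    print("knob top",n,onz(sv[n][0],un(n,p),.107,n=="wrist"))
print("knob model",R.from_euler('z',bx[2]).apply([-.055,0,0])+[bx[0],bx[1],0])
print("weight")
w=np.array([[-.025,.031,.096],[.025,.031,.096],[.025,-.031,.096],[-.025,-.031,.096]])
fit({"wrist":dict(enumerate([(192,280),(290,233),(350,383),(257,417)]))},w,[.56,0,.3])
for n,p in [("wrist",(242,343)),("scene",(530,140)),("side",(370,92))]:
    print("wk",n,onz(sv[n][0],un(n,p),.074+.043,n=="wrist"))
print("tan")
t=np.array([[.0465,-.03,.019],[-.0465,-.03,.019],[-.0465,.03,.019],[.0465,.03,.019]])
fit({"scene":dict(enumerate([(243,455),(360,507),(318,570),(200,515)])),
 "side":dict(enumerate([(218,487),(375,488),(373,563),(211,562)]))},t,[.5,.3,0])
E
python3 fit.py
```

```text
box
wrist [0.5579 0.015  0.3199] rms 1.52
scene [0.5516 0.0191 0.2888] rms 1.48
side [0.5554 0.0145 0.3295] rms 1.35
None [0.5568 0.0151 0.3176] rms 1.79
knob top wrist [ 5.10503806e-01 -2.81197731e-06  1.07000000e-01]
knob top scene [0.50257514 0.00116252 0.107     ]
knob top side [5.03233152e-01 4.25718767e-05 1.07000000e-01]
knob model [ 0.50454448 -0.00208061  0.        ]
weight
wrist [0.5857 0.0164 0.3349] rms 1.75
None [0.5857 0.0164 0.3349] rms 1.75
wk wrist [0.58466674 0.01670985 0.117     ]
wk scene [0.58103304 0.01871651 0.117     ]
wk side [0.58092532 0.01827863 0.117     ]
tan
scene [0.5079 0.3007 0.3459] rms 1.55
side [0.5099 0.2969 0.3725] rms 1.36
None [0.5092 0.2986 0.3611] rms 1.63
```

```bash
cat >> h.py <<'E'
def down(psi): return (R.from_euler('z',psi)*R.from_euler('x',np.pi)).as_quat()
PSI=.32-np.pi/2
E
python3 - <<'E'
from cell import ctrl
from h import *
import pickle
ctrl.move_to([.584,.017,.24],down(PSI))
c=ctrl.get_calibration("wrist"); im=ctrl.camera("wrist")
pickle.dump((c,im),open("w1.pkl","wb"))
for t,z in [("weight",.117),("lid_knob",.108)]:
    for d in ctrl.outline_of(t,"wrist"):
        ys,xs=np.nonzero(d["mask"]); print(t,d["p"],xs.mean(),ys.mean(),d["mask"].sum())
print(ctrl.current_qpos(),ctrl.current_time(),ctrl.current_tcp_pos(),proj(c,[[.584,.017,.117]],True))
cv2.imwrite("pics/w1.png",im[:,:,::-1])
E
```

```text
weight 0.93 131.66407010710807 177.07692307692307 1027
weight 0.67 107.95934500282327 62.06211180124224 3542
lid_knob 0.82 267.94683241692564 209.33717427683482 20915
[-0.38790651  0.42626258  0.38252365  1.93561841 -0.21301127  0.81801261
 -1.14032235] 3.7333 [0.58484975 0.0169498  0.2399977 ] [[274.32195217 202.7482272 ]]
```

View pics/w1.png

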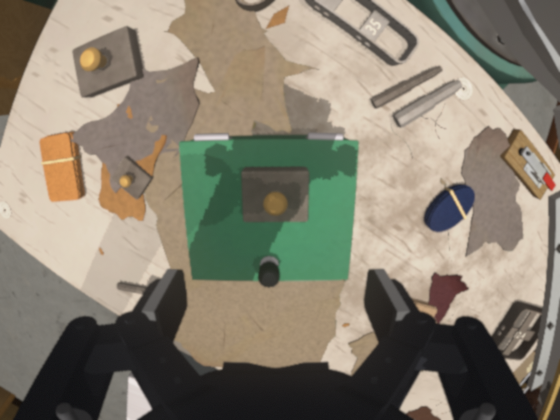

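```bash
cat > fit2.py <<'E'
from h import *; import pickle
c,im=pickle.load(open("w1.pkl","rb"))
def fit(pts,uv,x0):
    f=lambda x:(proj(c,R.from_euler('z',x[2]).apply(pts)+[x[0],x[1],0],True)-uv).ravel()
    s=least_squares(f,x0); print(np.round(s.x,4),np.round(s.fun,1))
    return s.x
a,b=.077,.088
lid=np.array([[a,b,.074],[a,-b,.074],[-a,-b,.074],[-a,b,.074]])
bx=fit(lid,np.array([(181,140),(358,140),(349,281),(191,281)]),[.55,.02,.3])
w=np.array([[.025,.031,.096],[.025,-.031,.096],[-.025,-.031,.096],[-.025,.031,.096]])
fit(w,np.array([(242,170),(307,169),(307,220),(243,220)]),[.58,.02,.3])
t=np.array([[.0465,.03,.019],[.0465,-.03,.019],[-.0465,-.03,.019],[-.0465,.03,.019]])
fit(t,np.array([(41,137),(74,134),(82,197),(49,200)]),[.5,.3,.3])
print(onz(c,(275.5,203),.117,True), onz(c,(268.5,274),.107,True))
W=cv2.resize(im[110:300,160:380],None,fx=3,fy=3,interpolation=2); cv2.imwrite("pics/w1c.png",W[:,:,::-1])
W=cv2.resize(im[100:240,10:170],None,fx=4,fy=4,interpolation=2); cv2.imwrite("pics/w1t.png",W[:,:,::-1])
E
python3 fit2.py
```

```text
[0.5573 0.0136 0.3199] [-2.2  0.5  2.2  0.2 -0.1 -0.1  0.2 -0.6]
[0.5848 0.0169 0.3295] [-2.1 -1.1  2.1 -0.7  1.   0.8 -1.   1.3]
[0.514  0.2935 0.3224] [-0.8 -1.8 -0.3 -3.3  0.2  3.9  0.3  1.5]
[0.58410384 0.01597674 0.117     ] [ 0.51133069 -0.00112672  0.107     ]
```

View pics/w1c.png

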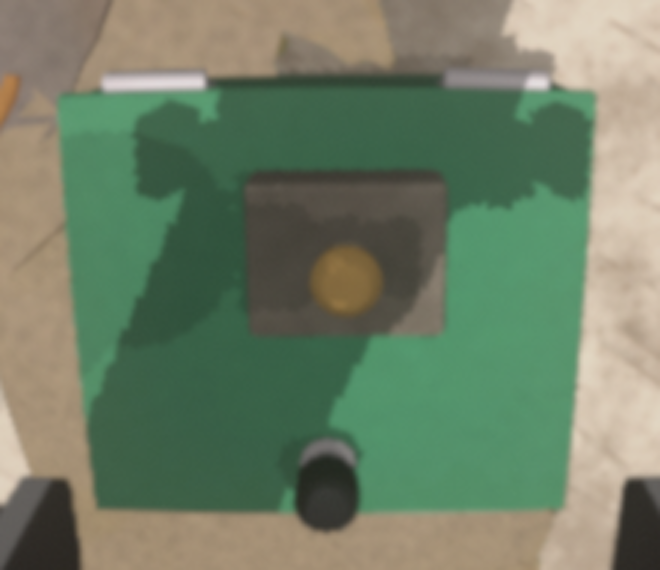

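View pics/w1t.png

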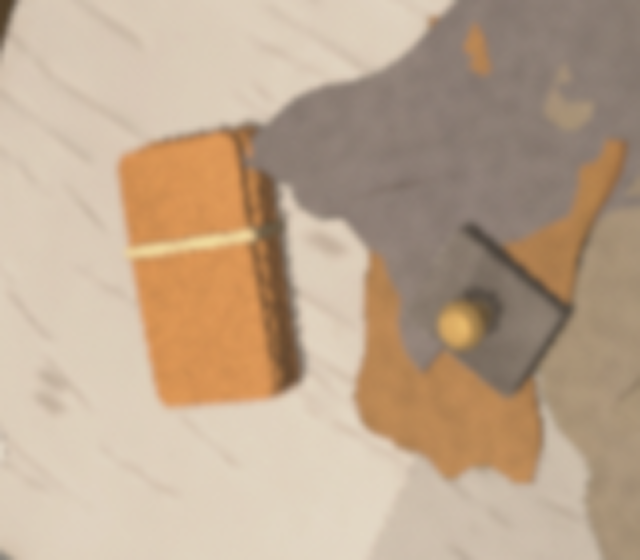

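Run:
```python
from cell import ctrl
from h import *
print(ctrl.servo_line([.5845,.0165,.101],vel=.12,contact_N=10))
print(ctrl.current_tcp_pos())
ctrl.set_gripper(0.0,60)
print(ctrl.current_grip_width(),ctrl.current_wrist_force())
ctrl.servo_line([.5845,.0165,.16],vel=.08)
print(ctrl.current_grip_width(),ctrl.current_wrist_force(),ctrl.current_time())
im=ctrl.camera("wrist"); cv2.imwrite("pics/w2.png",im[:,:,::-1])
im=ctrl.camera("side"); cv2.imwrite("pics/s2.png",cv2.resize(im[100:350,100:400],None,fx=2.4,fy=2.4)[:,:,::-1])
```

```text
False
[0.58514506 0.0164647  0.10169951]
0.20275073223170972 [-1.14832304  1.48857546  3.52517802]
0.19531035863032414 [-0.50823926  0.40508269 -5.68223529] 6.5833
```

View pics/w2.png

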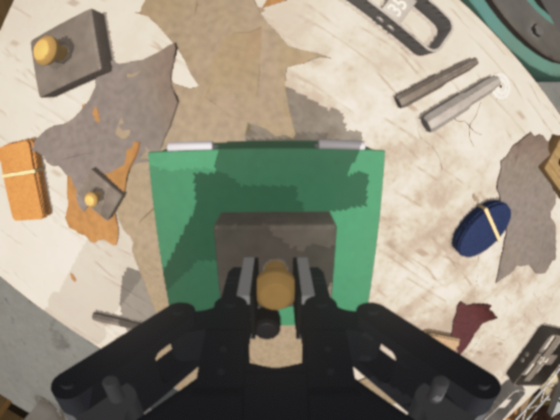

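View pics/s2.png

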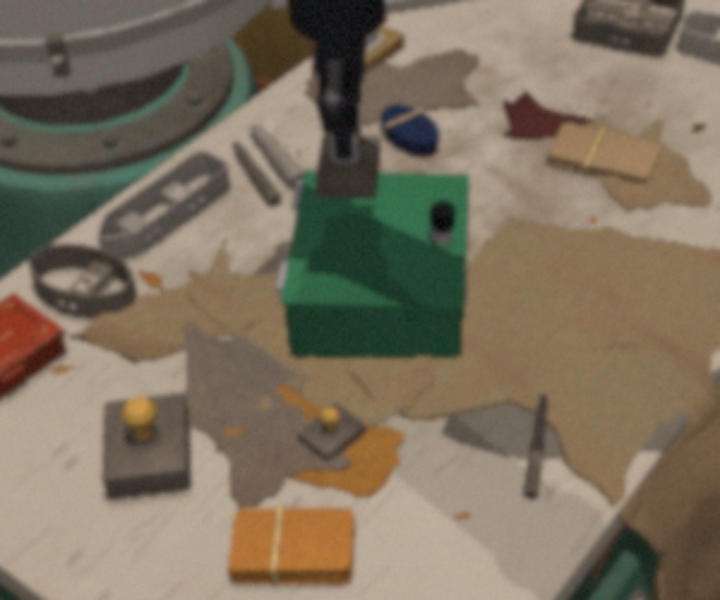

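Run:
```python
from cell import ctrl
from h import *
import pickle
ctrl.servo_line([.5845,.0165,.22],vel=.25)
ctrl.servo_line([.54,.20,.22],vel=.2)
c=ctrl.get_calibration("wrist"); im=ctrl.camera("wrist")
pickle.dump((c,im),open("w3.pkl","wb"))
for d in ctrl.outline_of("tan_stack","wrist"):
    ys,xs=np.nonzero(d["mask"]); print(d["p"],xs.mean(),ys.mean(),d["mask"].sum())
print(proj(c,[[.511,.296,.019]],True),ctrl.current_time(),ctrl.current_grip_width())
cv2.imwrite("pics/w3.png",im[:,:,::-1])
u,v=proj(c,[[.511,.296,.019]],True)[0].astype(int)
y0,x0=max(v-80,0),max(u-90,0); print(x0,y0)
cv2.imwrite("pics/w3c.png",cv2.resize(im[y0:y0+150,x0:x0+190],None,fx=4,fy=4,interpolation=2)[:,:,::-1])
```

```text
0.63 183.26620993393686 175.8049914362613 4087
[[181.99068515 179.37738053]] 8.2667 0.19960494040665508
91 99
```

View pics/w3.png

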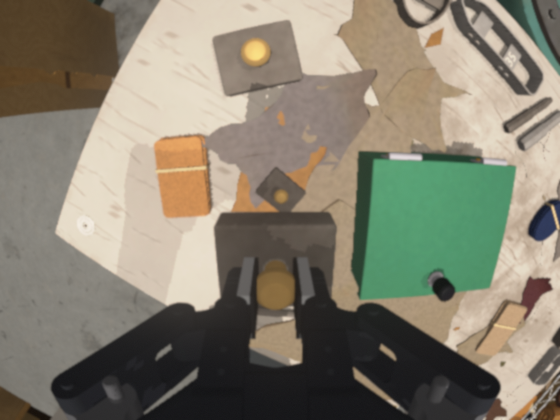

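View pics/w3c.png

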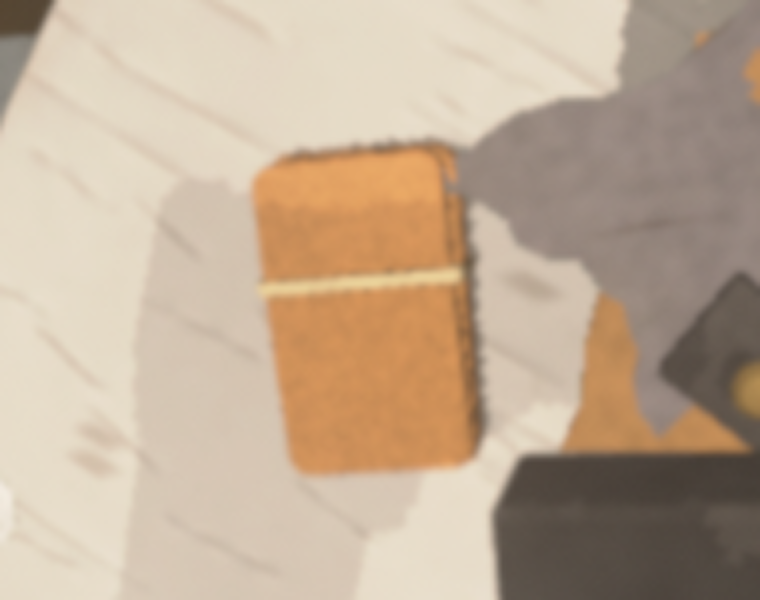

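Run:
```python
from h import *; import pickle
c,im=pickle.load(open("w3.pkl","rb"))
t=np.array([[.0465,.03,.019],[.0465,-.03,.019],[-.0465,-.03,.019],[-.0465,.03,.019]])
uv=np.array([(253,163),(443,148),(477,466),(288,476)])/4+[91,99]-.4
f=lambda x:(proj(c,R.from_euler('z',x[2]).apply(t)+[x[0],x[1],0],True)-uv).ravel()
s=least_squares(f,[.51,.3,.3]); print(np.round(s.x,4),np.round(s.fun,1))
```

```text
[0.5121 0.2977 0.3582] [-2.5 -0.6  2.  -1.5  1.2  1.6 -1.1  0.9]
```

Run:
```python
from cell import ctrl
from h import *
x,y=.511,.2975
ctrl.servo_line([x,y,.13],vel=.15,rot=down(PSI+.04))
print(ctrl.current_wrist_force())
ctrl.servo_line([x,y,.060],vel=.07)
print(ctrl.servo_line([x,y,.0455],vel=.02,contact_N=3))
print(ctrl.current_tcp_pos(),ctrl.current_wrist_force(),ctrl.current_time())
for n in ["scene","side"]:
    im=ctrl.camera(n); o=im[240:360,110:280] if n=="scene" else im[230:370,130:330]
    cv2.imwrite(f"pics/{n}4.png",cv2.resize(o,None,fx=3.8,fy=3.8,interpolation=2)[:,:,::-1])
```

```text
[-0.28514382  0.31368775 -5.60549436]
True
[0.51111376 0.29753364 0.04720301] [-0.04324382  1.02941756  6.61959262] 11.0917
```

View pics/scene4.png

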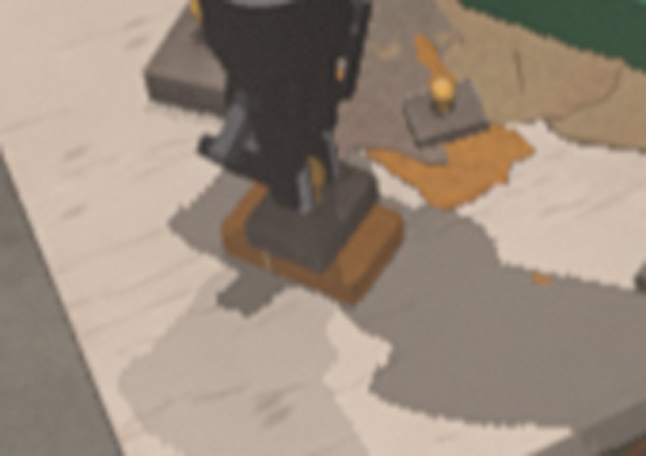

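View pics/side4.png

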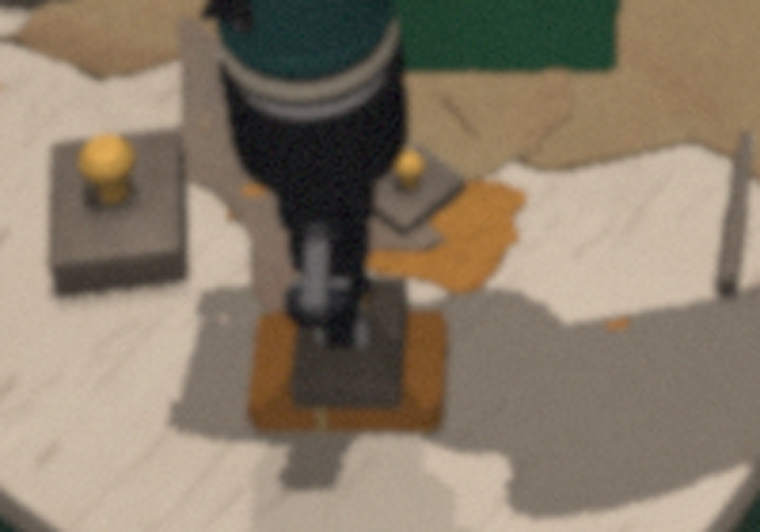

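Run:
```python
from cell import ctrl
from h import *
import pickle
ctrl.set_gripper(0.7); ctrl.pause(.3)
p=ctrl.current_tcp_pos(); ctrl.servo_line([p[0],p[1],.2],vel=.1)
ctrl.servo_line([.53,.22,.24],vel=.2,rot=down(PSI))
c=ctrl.get_calibration("wrist"); im=ctrl.camera("wrist"); pickle.dump((c,im),open("w5.pkl","wb"))
cv2.imwrite("pics/w5.png",im[:,:,::-1])
im=ctrl.camera("side"); cv2.imwrite("pics/side5.png",cv2.resize(im[120:370,130:330],None,fx=2.3,fy=2.3,interpolation=2)[:,:,::-1])
print(ctrl.current_wrist_force(),ctrl.current_time())
```

```text
[0.56822535 0.3688916  0.19405323] 14.3583
```

View pics/w5.png

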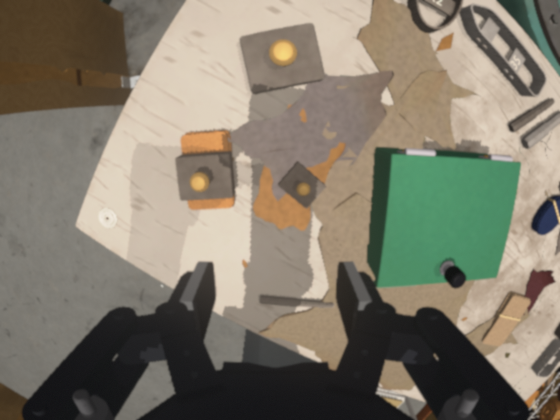

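View pics/side5.png

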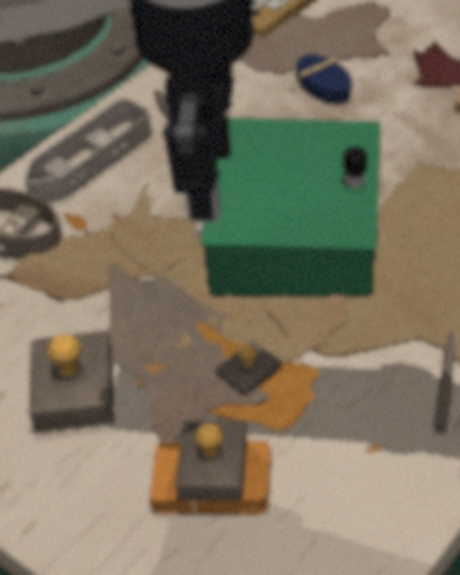

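Run:
```python
from cell import ctrl
from h import *
import pickle
ctrl.move_to([.506,-.002,.24],down(PSI))
c=ctrl.get_calibration("wrist"); im=ctrl.camera("wrist"); pickle.dump((c,im),open("w6.pkl","wb"))
print(proj(c,[[.505,-.0025,.108],[.505,-.0025,.074]],True),ctrl.current_time())
cv2.imwrite("pics/w6.png",cv2.resize(im[60:260,160:400],None,fx=3,fy=3,interpolation=2)[:,:,::-1])
```

```text
[[276.84796338 201.5512591 ]
 [276.71409419 191.65467599]] 15.3
```

View pics/w6.png

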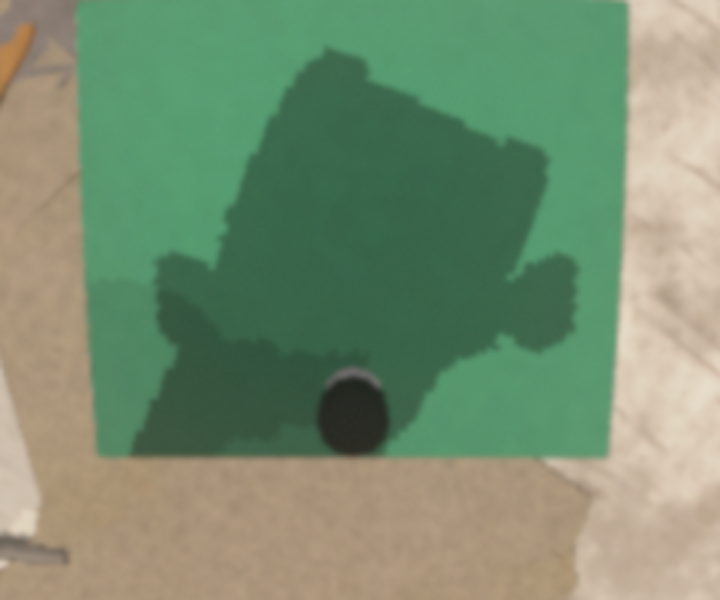

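```bash
cat >> h.py <<'E'
BOX=np.array([.5575,.0145]); YAW=.32
def knobpos(th, off=np.zeros(3)):
    # local rel hinge (-.132,.027), rotates up & back
    x=-.132*np.cos(th)+.027*np.sin(th); z=.132*np.sin(th)+.027*np.cos(th)
    return np.array([*(BOX+np.array([np.cos(YAW),np.sin(YAW)])*(.077+x)),.07+z])
E
python3 - <<'E'
from cell import ctrl
from h import *
k0=knobpos(0); print(k0)
ctrl.servo_line([.5063,-.0025,.13],vel=.15)
print(ctrl.servo_line([.5063,-.0025,.080],vel=.06,contact_N=8))
print(ctrl.current_tcp_pos(),ctrl.current_wrist_force())
ctrl.set_gripper(0.0,40)
print(ctrl.current_grip_width(),ctrl.current_wrist_force(),ctrl.current_time())
p0=np.array(ctrl.current_tcp_pos())
for d in [15,30,45,60]: print(ctrl.ik(p0+knobpos(np.radians(d))-k0,down(PSI)))
im=ctrl.camera("side"); cv2.imwrite("pics/side7.png",cv2.resize(im[120:320,150:350],None,fx=3,fy=3,interpolation=2)[:,:,::-1])
E
```

```text
[ 0.50529205 -0.00280116  0.097     ]
False
[ 0.50646869 -0.00259124  0.08011521] [-0.10794982 -1.15348423  0.77946806]
0.23276749780460432 [-0.02516793  1.67857064  2.73116403] 17.6083
[-0.32009714  0.53619953  0.31062489  2.17226368 -0.34570436  0.47890854
 -0.99224708]
[-0.36174318  0.50914455  0.35648905  2.11647886 -0.32236079  0.566807
 -1.02350084]
[-0.39520096  0.50374675  0.39188267  2.04752781 -0.31107475  0.64641149
 -1.04751512]
[-0.41830506  0.5188824   0.41635246  1.97097598 -0.31141521  0.71359322
 -1.06375205]
```

View pics/side7.png

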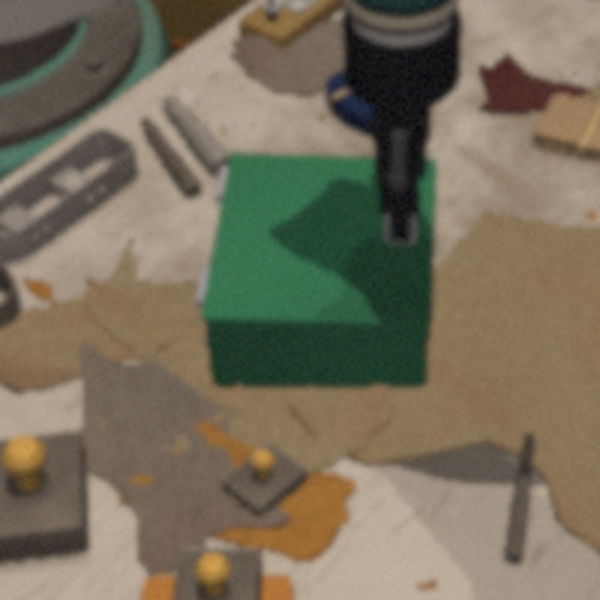

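Run:
```python
from cell import ctrl
from h import *
import pickle
p0=np.array(ctrl.current_tcp_pos()); k0=knobpos(0); pickle.dump(p0,open("p0.pkl","wb"))
for d in range(5,31,5):
    ctrl.servo_line(p0+knobpos(np.radians(d))-k0,vel=.05)
    f=ctrl.current_wrist_force(); print(d,np.round(f,1),round(ctrl.current_grip_width(),3))
    if np.linalg.norm(f)>25: break
print(ctrl.current_time())
for n in ["side","wrist"]:
    im=ctrl.camera(n); cv2.imwrite(f"pics/{n}8.png",(cv2.resize(im[100:320,150:350],None,fx=2.7,fy=2.7,interpolation=2) if n=="side" else im)[:,:,::-1])
```

```text
5 [ 1.1  0.8 -4.9] 0.237
10 [ 0.2  1.2 -5. ] 0.238
15 [-1.2  0.6 -4.1] 0.238
20 [-1.1 -0.6 -4.6] 0.235
25 [-3.6  0.  -1.9] 0.236
30 [-4.9 -0.2 -1.3] 0.235
19.9667
```

View pics/side8.png

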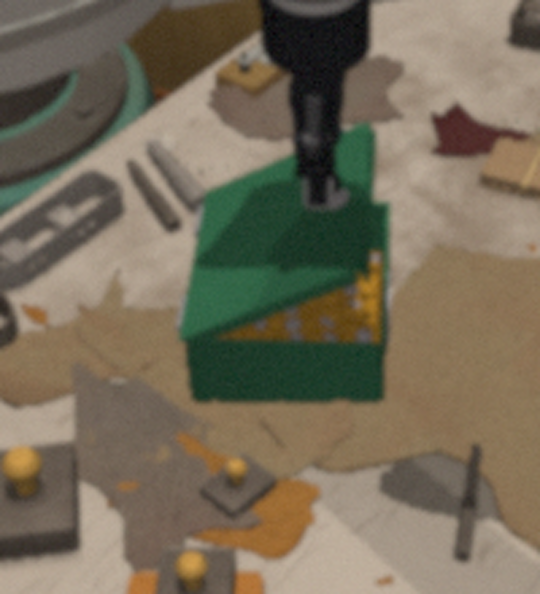

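View pics/wrist8.png

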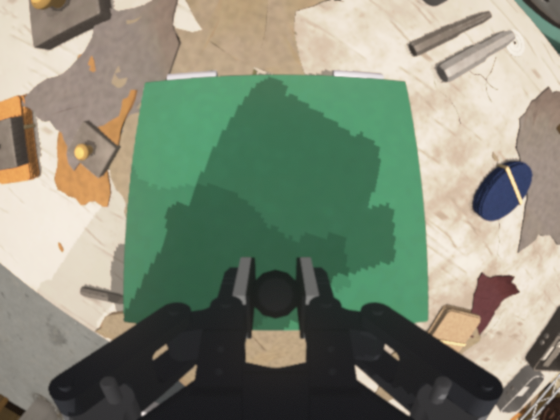

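Run:
```python
from cell import ctrl
from h import *
import pickle
p0=pickle.load(open("p0.pkl","rb")); k0=knobpos(0)
for d in range(35,61,5):
    ctrl.servo_line(p0+knobpos(np.radians(d))-k0,vel=.05)
    f=ctrl.current_wrist_force(); print(d,np.round(f,1),round(ctrl.current_grip_width(),3))
    if np.linalg.norm(f)>25: break
ctrl.pause(.5)
print(ctrl.current_time(),ctrl.current_tcp_pos(),ctrl.current_wrist_force())
sv={}
for n in ["side","scene","wrist"]:
    c=ctrl.get_calibration(n); im=ctrl.camera(n); sv[n]=(c,im)
    for t in ([60] if 1 else []):
        pass
    cv2.imwrite(f"pics/{n}9.png",(cv2.resize(im[80:300,150:350],None,fx=2.7,fy=2.7,interpolation=2) if n!="wrist" else im)[:,:,::-1])
    th=np.radians(60)
    # model corners of lid at several angles
    for deg in (50,60,70):
        th=np.radians(deg); P=[]
        for yy in (.088,-.088):
            for (lx,lz) in ((-.154,.004),(0,.004)):
                x=lx*np.cos(th)+lz*np.sin(th); z=-lx*np.sin(th)+lz*np.cos(th)
                l=np.array([.077+x,yy]); P.append([*(BOX+R.from_euler('z',YAW).as_matrix()[:2,:2]@l),.07+z])
        pr=proj(c,np.array(P),n=="wrist"); print(n,deg,np.round(pr if n=="wrist" else (pr-[150,80])*2.7).tolist())
pickle.dump(sv,open("sv9.pkl","wb"))
```

```text
35 [-7.1  0.3 -0.4] 0.238
40 [-5.2  0.5  0.2] 0.237
45 [-4.7 -0.9  0.5] 0.234
50 [-5.7 -0.7  1.2] 0.237
55 [-5.9  0.3  1.9] 0.235
60 [-5.3  1.1  2.5] 0.236
22.8667 [0.59113277 0.02657724 0.18156172] [-5.8683221   1.22216494  3.18878894]
side 50 [[302.0, 275.0], [172.0, 395.0], [318.0, 129.0], [201.0, 246.0]]
side 60 [[268.0, 257.0], [172.0, 395.0], [288.0, 112.0], [201.0, 246.0]]
side 70 [[231.0, 244.0], [171.0, 396.0], [255.0, 99.0], [200.0, 247.0]]
scene 50 [[302.0, 308.0], [205.0, 378.0], [401.0, 195.0], [304.0, 268.0]]
scene 60 [[277.0, 284.0], [205.0, 378.0], [378.0, 174.0], [303.0, 269.0]]
scene 70 [[249.0, 264.0], [204.0, 379.0], [353.0, 156.0], [303.0, 269.0]]
wrist 50 [[128.0, 354.0], [166.0, 154.0], [423.0, 354.0], [385.0, 154.0]]
wrist 60 [[109.0, 341.0], [166.0, 154.0], [442.0, 341.0], [385.0, 154.0]]
wrist 70 [[87.0, 315.0], [167.0, 153.0], [464.0, 315.0], [384.0, 153.0]]
```

View pics/side9.png

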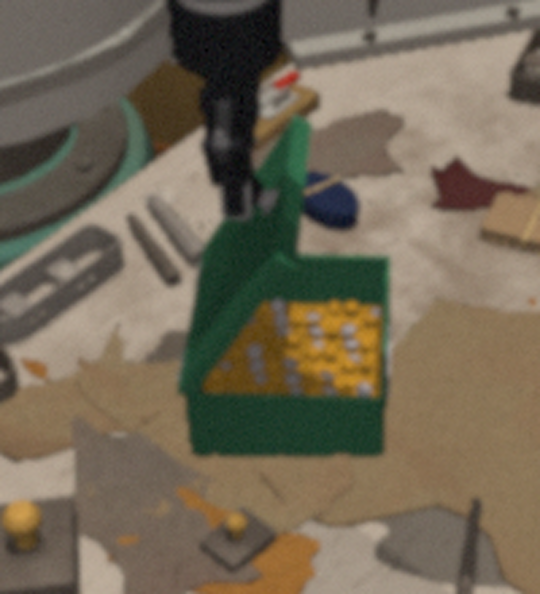

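View pics/scene9.png

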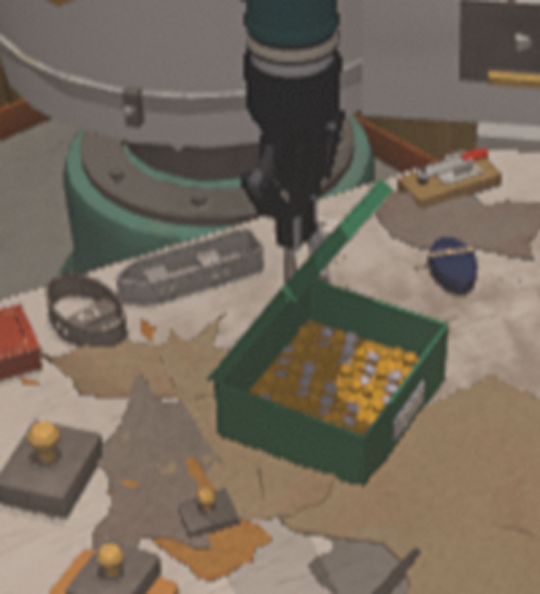

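View pics/wrist9.png

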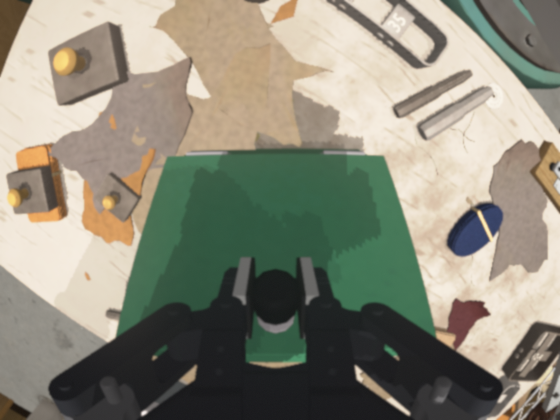

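Run:
```python
from cell import ctrl
from h import *
import pickle
p0=pickle.load(open("p0.pkl","rb")); k0=knobpos(0)
ctrl.servo_line(p0+knobpos(np.radians(64))-k0,vel=.03)
ctrl.pause(1.0)
print(ctrl.current_time(),ctrl.current_tcp_pos(),ctrl.current_wrist_force(),ctrl.current_grip_width(),np.abs(ctrl.current_qd()).max())
for n in ["side","scene","wrist"]:
    im=ctrl.camera(n)
    if n=="wrist": cv2.imwrite("pics/wrist10.png",im[:,:,::-1]);continue
    cv2.imwrite(f"pics/{n}10.png",cv2.resize(im[80:360,130:350],None,fx=2.7,fy=2.1,interpolation=2)[:,:,::-1])
    big=cv2.resize(im[80:300,150:350],None,fx=2.7,fy=2.7,interpolation=2)
    c=ctrl.get_calibration(n)
    for deg,col in ((53,(255,0,0)),(60,(255,255,255)),(67,(0,0,255))):
        th=np.radians(deg); P=[]
        for yy in (.088,-.088):
            for (lx,lz) in ((0,.004),(-.154,.004),(-.154,0)):
                x=lx*np.cos(th)+lz*np.sin(th); z=-lx*np.sin(th)+lz*np.cos(th)
                l=np.array([.077+x,yy]); P.append([*(BOX+R.from_euler('z',YAW).as_matrix()[:2,:2]@l),.07+z])
        q=((proj(c,np.array(P))-[150,80]+.5)*2.7).astype(int)
        cv2.polylines(big,[q[:3],q[3:]],False,col,1)
    cv2.imwrite(f"pics/{n}11.png",big[:,:,::-1])
```

```text
24.4833 [0.59972366 0.02944626 0.18425675] [-6.12119365  0.629093    3.69524789] 0.2359282979098522 0.0026023123793629047
```

View pics/side11.png

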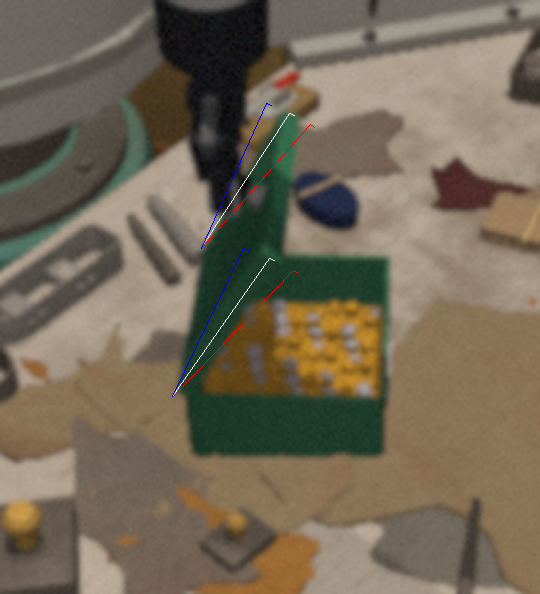

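View pics/scene11.png

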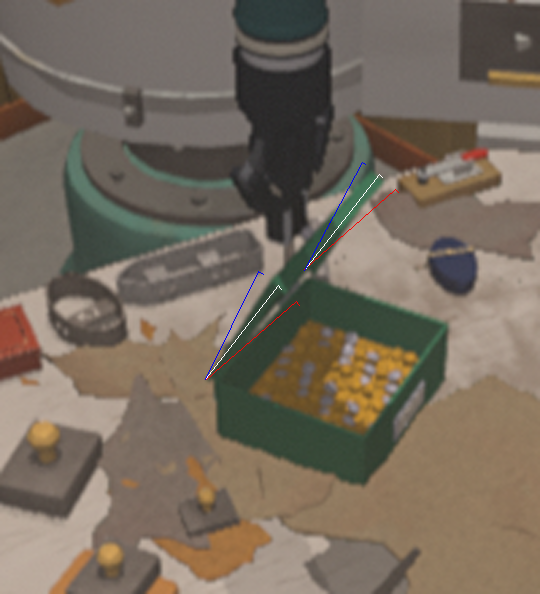

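View pics/scene10.png

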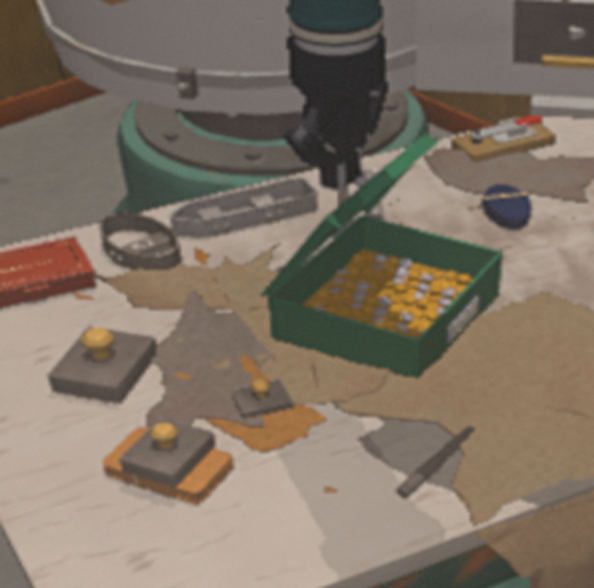

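View pics/wrist10.png

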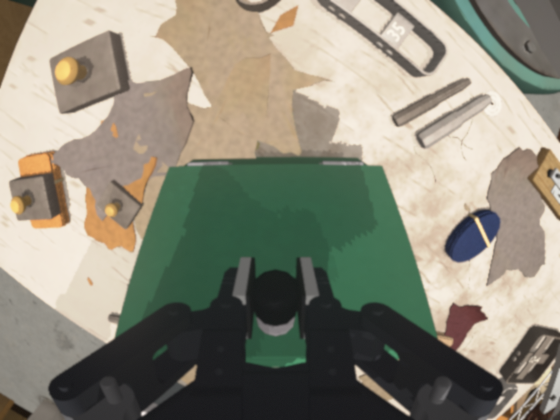

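Run:
```python
from cell import ctrl
from h import *
import pickle
p0=pickle.load(open("p0.pkl","rb")); k0=knobpos(0)
ctrl.servo_line(p0+knobpos(np.radians(62))-k0,vel=.03)
ctrl.pause(1.0)
print(ctrl.current_time(),ctrl.current_tcp_pos(),ctrl.current_wrist_force(),ctrl.current_grip_width(),np.abs(ctrl.current_qd()).max())
ctrl.job_done()
```

```text
25.9417 [0.59573871 0.02808379 0.18300109] [-5.23778536  2.33782846  3.90267359] 0.2372665456005053 0.0013682389957715784
the job is handed in; nothing more can be done
```

The paperweight is standing on the tan stack, let go. The lid is held open at about 60° and I handed the job in at 25.9 s of the 58 s allowed.

- **Paperweight:** I took the middle-sized one off the shut lid by its wooden knob and set it on the middle of the tan stack. The pictures taken after letting go show it upright and centred by eye, with the lid still shut at that point.
- **Lid:** I pinched the black knob along the hinge line and swung the lid open. The last command was for 62°, and the gripper was still holding the knob with the arm at rest. The wrist force read about 7 N just before hand-in.
- **Angle check:** My readings of the lid angle from the pictures disagreed by a few degrees. At the 60° command I read about 56°. At 64° I read 60–64°, depending on whether I allowed for a few pixels of offset at the hinge. I settled at 62°, which should be 58–62° true, inside the 8° tolerance. I took no picture after that final 2° adjustment.
- **Bystanders:** In the last pictures the navy stack and the punch were where they started. The taupe stack was partly hidden behind the gripper in the last wrist picture. The arm never worked near any of the three.

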